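# Switch off the tube heater and close its hood

### The arm

A 7-joint arm with a two-finger parallel gripper is mounted at the origin on the work surface. World frame = base frame: x ahead of the robot, y to its left, z up, the work surface at z = 0. Lengths are in m, angles in degrees, forces in N, time in s.
With the tool pointing down it reaches from about 0.425 to 0.975 m from the base axis. Payload 16.7 kg.
Tool frame: the origin (TCP) lies at the very end of the fingers, on their centre line; the grasp point (between the pads) lies 19 mm behind it; x points along the fingers, z is the direction in which the jaws open and shut, and the axes are right-handed (so a half turn about x gives the same grasp; the last joint's range is limited). The gripper opens to 85 mm and grips with 20 to 120 N. Pads are 22 mm wide; open, the fingers measure 114 mm over their backs; the gripper's body (76 mm by 85 mm) begins 54 mm behind the grasp point. The pads swing forward as they close: fully open they stand 13 mm farther back than shut.
Start: joints at [-83.68, 24.414, 4.234, 92.017, -1.954, 63.644, -3.845], TCP at [0.173, 0.652, 0.193] pointing down, gripper open.
Joint ranges: [-163.25, 163.25], [-28.42, 122.38], [-70.27, 78.77], [12.13, 141.07], [-58.53, 238.53], [9.26, 117.41], [-156.51, 156.51]. Speed limits (degrees/s): [108.29, 108.29, 136.94, 136.94, 172.46, 172.46, 172.46].

### API

Orientations are given as [roll, pitch, yaw] about the fixed x, y, z axes, in that order (R = Rz(yaw) Ry(pitch) Rx(roll)).
In Python, from station import env gives the robot as it stands.
- The arm moves only by the tool jog_arm, never from a script. Its argument "deltas" is a list of rows, each an object with "xyz": the shift along the world's x, y, z in units of 0.03 m (1.0 is 0.03 m), a list of three; "roll": the turn about the world's z in units of 4 degrees (1.0 is 4 degrees); "fingers": the closure, from 0 (fully open) to 1 (shut). In form: [{"xyz": [tx, ty, tz], "roll": roll, "fingers": fingers}, ...]. A call has 1 to 20 rows; each row shifts and turns the commanded pose from where the row before left it; what a row does not reach is not made up. A row lasts 1/8 s, in which the tool goes at most 62.5 mm and 10.7 degrees, less where a joint would pass 70% of its speed; a pose out of reach is approached as far as the arm can. A call with a number of a shift or a turn outside -1 to 1 is refused whole. A call with a gripper value outside its range is refused whole. The fingers move at their own pace and stop on an object; the grip force is fixed at half the most. Time passes only in rows, so rows that do not move let the fingers close. It gives the time, the measured TCP pose, the force and the opening at its end, in the units of the state.
- env.read_state(): the state, without advancing time (a new reading comes with each control period).
- env.get_image(name): name is "scene" or "top"; returns (picture, depth): 420x560x3 uint8, red, green, blue; 420x560 float32, m along the optical axis (not along the pixel's ray), 0 where there is no reading.
- env.camera_model(name): a dict with "fx", "fy", "cx", "cy" (pixels), "rvec" (rotation vector, rad) and "tvec" (3), from world to camera coordinates, as OpenCV has them. Camera axes: x right, y down, z forward; pixel columns grow to the right and rows downward; lengths in m; the calibration is good to about 2 mm. A picture is of the moment at which its call begins. camera_model takes no time and is no camera call.
- env.job_done(): hands the job in, once; it reports no verdict.
The state is a dict: "time": time; "joint_positions": joint angles; "qvel": joint speeds; "effort": joint torques, N m; "position": TCP position; "ee_rot": TCP orientation; "ft_force": force on the tool from outside, world axes, zero at the start; "torque": the same for the moment, N m; "gripper_width": finger opening in m.
Only numpy, scipy, OpenCV 4.12 (cv2) and the standard library are available. Lean on these libraries where they do the work, as an engineer would, in place of code of your own. Each camera call takes 0.05 s, during which the arm holds its last target. There are 200 camera calls.

### The job

Shut down the tube heater for the night: turn its heat knob fully anticlockwise to the stop, then push in the red knuckle of the locked lid stay so that it breaks, then lower the lid gently shut without letting it drop, and last slide the bolt fully home over the lid's edge. Leave the glassware and the tube float standing where they are.

Things in the scene. Friction and masses are not known exactly. Their poses are not given: they have to be found in the camera images.
- heater: Dry-block tube heater, fixed to the bench, 220 mm (x) by 320 mm (y) by 100 mm high. Origin: centre of its underside; x axis points to the hinge side (away from the robot at yaw 0), y to the left, z up. White open chamber on the right (y -160 to +60 mm), grey control pod on the left (y +60 to +160 mm), tops at z 100 mm. Tubes in the chamber stay below z 90 mm.
- heat_knob (a joint): Heat knob on top of the pod, vertical axis, friction 0.04 N m. Value in rad clockwise (seen from above) from the anticlockwise end stop: 0 = at the stop (off). Starts 0.7 to 1.4.
- heat_knob_grip (a point): Grip point of the heat knob: on its axis, at heater x -65, y +112, z 137 mm, 7 mm below the knob's top. The knob is a disc 44 mm across with an upright black bar grip 42 mm long, 14 mm thick, rising 30 mm above the disc. The bar lies along this point's x axis, which turns with the knob (along the heater's x axis when the knob is at 0).
- knuckle (a joint): Knuckle of the folding lid stay on the heater's right side, rad. 0 = locked over-centre, stay nearly straight; 0.3 = dead centre; above 0.3 = folding towards the hinge and down; about 2.7 with the lid shut. Clearly broken from 0.55. It needs about 3 to 5 N, square to the stay, on the pad, and stays where it is left. The two links are 72 mm long, 8 mm thick.
- knuckle_pad (a point): Centre of the red thumb pad on the knuckle: a cylinder 24 mm across, 28 mm long along the heater's y; locked it is at heater x -5, y -178, z 156 mm, 20 mm outside the lid's side edge. Push it along (+0.67, 0, -0.74) in heater axes: dead centre after 11 mm, clearly broken after 20 mm. The lid leans over it: a vertical gripper would strike the lid, so come from the front leaning about 40 degrees.
- lid (a joint): Lid angle in rad: 0 = propped open 60 degrees above level, 1.047 = shut on the rim. Stiff hinge (0.45 N m): with the stay broken the lid stays up by itself while it is nearly fully open, but from about half-way down it falls and slams unless it is held. With the stay locked it cannot be lowered.
- lid_handle (a point): Middle of the lid's black handle bar: 12 mm thick, 120 mm long along the heater's y, 262 mm from the hinge line, 42 mm beyond the lid's front edge in the lid's plane, a post at each end. Lid: white frame, clear pane, 220 by 216 by 12 mm, 0.5 kg; its underside passes through the hinge line, this point is 6 mm above it. Bar height: about 330 mm propped open, 106 mm shut.
- lid_hinge (a point): Middle of the lid's hinge line, at heater x +110, y -50, z 100 mm; the line runs along the heater's y axis.
- bolt (a joint): Sliding bolt on top of the pod, m: near 0 = drawn back, 0.030 = fully home with its tongue over the lid's edge. It slides to the heater's right (-y), friction 1.5 N, and stays where it is left.
- bolt_knob (a point): Centre of the bolt's upright blue grip knob, 16 by 16 mm (x, y) and 30 mm tall; this point is 10 mm below its top, at heater x +15, z 139.5 mm. Steel guide rails on both sides of the bolt reach up to z 122 mm. Its y is +122 mm when drawn back and +92 mm when home.
- jar: Bystander: capped glass jar, 68 mm across, 85 mm high; origin at the centre of its underside.
- reagent: Bystander: amber reagent bottle with blue cap, 64 mm across, 130 mm high; origin at the centre of its underside.
- tube_float: Bystander: white round tube float with a stem, 90 mm across, 68 mm high; origin at the centre of its underside.

How it is judged (in metres and radians):
On the way, in this order (a step that is already met when the one before it is completed fails the run):
1. the heat knob is turned anticlockwise to its stop (value of joint heat_knob below 0.07 rad), for 0.2 s.
2. the stay's knuckle is broken while the lid is still up (value of joint knuckle above 0.55 rad and value of joint lid below 0.5 rad), for 0.2 s.
3. the lid is shut (value of joint lid above 1.02 rad), for 0.2 s.
4. the bolt is slid home (value of joint bolt above 0.026 m), for 0.2 s.
At the end, for the whole second after the job is handed in: Heat knob within 0.07 rad of its anticlockwise stop, lid at rest and shut to within 0.027 rad (7 mm at the handle), bolt within 4 mm of fully home (value of joint heat_knob below 0.07 rad and value of joint lid above 1.02 rad and value of joint bolt above 0.026 m and velocity of joint lid below 0.05 rad/s); the robot touches nothing.
It fails at once if the lid drops or slams (turns down faster than 1.3 rad/s) (velocity of joint lid above 1.3 rad/s).
It fails at once if the bolt is thrown before the lid is down (value of joint bolt above 0.02 m and value of joint lid below 0.98 rad).
It fails at once if a bystander is shifted by more than 25 mm or tipped (distance of any of jar, reagent, tube_float from where it was at the start of the episode above 0.025 m or angle between any of jar, reagent, tube_float's own z axis and vertical above 0.35 rad).
It also fails if it takes over 69 s, if anything falls off the work surface, if the arm or the gripper's body presses on something with over 40 N, if the wrist force passes 120 N, or if a joint passes its speed limit or range.

## Working session

There is one attempt and no reset: what is moved stays moved. The work goes in short steps, Python scripts to look and compute and a tool call to move; the robot and the scene stay as the last step left them, time stands still between calls to the robot, and variables do not carry over. Pictures are saved under pics/ and viewed, about 8 in all and at most 12, crops included, and the job is handed in when it is done.

Besides the shell and the picture viewer there is one more tool, called in YAML: its name, and indented under it one key for each argument. jog_arm: Moves the arm, as the interface text tells. Shifts and turns lie within -1 to 1; 1 stands for 0.03 m of shift or 4 degrees of turn. Its arguments: {"type":"object","properties":{"deltas":{"type":"array"}},"required":["deltas"]}

```bash
ls; mkdir -p pics; python3 - <<'E'
from station import env
import cv2,numpy as np
print(env.read_state())
for n in("scene","top"):
    p,d=env.get_image(n);np.savez(f"pics/{n}0.npz",p=p,d=d);cv2.imwrite(f"pics/{n}0.png",p[:,:,::-1]);print(n,env.camera_model(n))
E
```

```text
pics
{'time': 0.0, 'joint_positions': array([-83.67813999,  24.45107932,   4.23027055,  92.05211213,
        -1.9529498 ,  63.64423277,  -3.84217443]), 'qvel': array([ 0.04590343, -0.13725423, -0.00429597, -0.0126174 ,  0.07818491,
       -0.02995103, -0.03368647]), 'effort': array([ 5.28313158e-04, -9.49868131e+01,  3.76148298e+00, -4.63498235e+01,
        1.93826726e-02,  1.07059526e-02,  5.66411097e-05]), 'position': array([0.17332952, 0.65188704, 0.19199445]), 'ee_rot': array([-175.46010763,   89.92469835, -100.34578857]), 'ft_force': array([0.41152503, 0.63210223, 0.11064599]), 'torque': array([-0.0247306 , -0.04157887,  0.06683572]), 'gripper_width': 0.08542432444526692}
scene {'fx': 541.8932155063764, 'fy': 541.8932155063764, 'cx': 276.9871868875914, 'cy': 207.59467211981757, 'rvec': array([ 1.78587484,  1.26933531, -0.69266221]), 'tvec': array([-0.17202252, -0.09200181,  2.26877315])}
top {'fx': 468.6994871809391, 'fy': 468.6994871809391, 'cx': 276.1461076653691, 'cy': 207.1347871938499, 'rvec': array([ 2.15676864, -2.17915684,  0.09503404]), 'tvec': array([0.00723027, 0.57501671, 1.47423847])}
```

View pics/scene0.png

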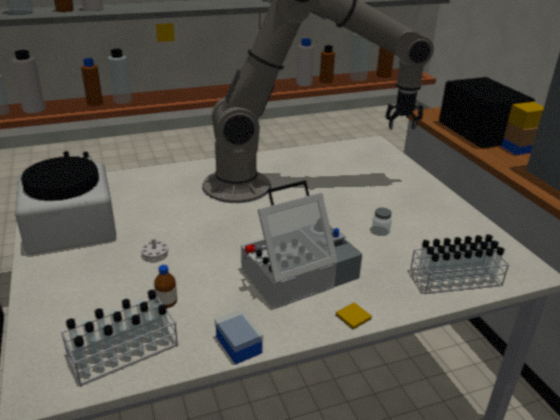

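View pics/top0.png

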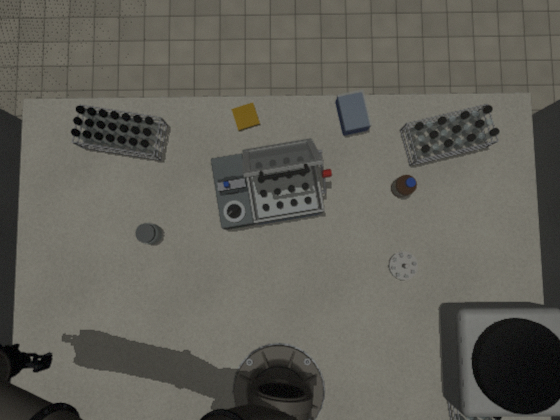

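The top view shows the heater centred near (268,185), with the knob at (234,211), the blue bolt knob at (227,184) and the red pad at (327,173). The jar is at (148,233), the reagent at (404,185) and the float at (403,265). The heater is yawed a few degrees and the lid is up.

```bash
cat > h.py <<'E'
from station import env
import cv2,numpy as np
from scipy.spatial.transform import Rotation as Ro
def cam(n):
    m=env.camera_model(n);R=Ro.from_rotvec(m["rvec"]).as_matrix();return m,R,np.array(m["tvec"])
def ray(n,uv,z):
    m,R,t=cam(n);c=-R.T@t;d=R.T@np.array([(uv[0]-m["cx"])/m["fx"],(uv[1]-m["cy"])/m["fy"],1]);return c+d*(z-c[2])/d[2]
def proj(n,P):
    m,R,t=cam(n);q=R@np.asarray(P)+t;return np.array([m["fx"]*q[0]/q[2]+m["cx"],m["fy"]*q[1]/q[2]+m["cy"]])
def tri(a,b):
    A=[]
    for n,uv in(("top",a),("scene",b)):
        m,R,t=cam(n);c=-R.T@t;d=R.T@np.array([(uv[0]-m["cx"])/m["fx"],(uv[1]-m["cy"])/m["fy"],1]);A.append((c,d))
    M=np.c_[A[0][1],-A[1][1]];s=np.linalg.lstsq(M,A[1][0]-A[0][0],rcond=None)[0]
    p,q=A[0][0]+s[0]*A[0][1],A[1][0]+s[1]*A[1][1];return (p+q)/2,np.linalg.norm(p-q)
def H(T,p): # heater->world, T=(x,y,yawdeg)
    return Ro.from_euler("z",T[2],degrees=True).apply(p)+[T[0],T[1],0]
def blobs(p,name,box):
    u0,v0,u1,v1=box;h=cv2.cvtColor(p,cv2.COLOR_RGB2HSV)
    if name=="red": m=((h[...,0]<6)|(h[...,0]>174))&(h[...,1]>150)&(h[...,2]>50)
    else: m=(h[...,0]>100)&(h[...,0]<125)&(h[...,1]>140)&(h[...,2]>40)
    k=np.zeros(m.shape,np.uint8);k[v0:v1,u0:u1]=m[v0:v1,u0:u1]
    n,_,s,c=cv2.connectedComponentsWithStats(k);return [(s[i].tolist(),c[i].round(1).tolist()) for i in range(1,n) if s[i,4]>4]
E
python3 - <<'E'
from h import *
t=np.load("pics/top0.npz");s=np.load("pics/scene0.npz")
for c in("red","blue"):print(c,blobs(t["p"],c,(200,130,350,240)),blobs(s["p"],c,(235,200,370,300)))
R=Ro.from_euler("xyz",env.read_state()["ee_rot"],degrees=True).as_matrix();print("jaw",R[:,2])
a=cv2.resize(t["p"][130:240,200:340],None,fx=5,fy=5,interpolation=cv2.INTER_CUBIC)
b=cv2.resize(s["p"][175:305,235:365],None,fx=4.2,fy=4.2,interpolation=cv2.INTER_CUBIC)
cv2.imwrite("pics/c1.png",np.clip(a[:,:,::-1]*1.5,0,255));cv2.imwrite("pics/c2.png",np.clip(b[:,:,::-1]*1.3,0,255))
E
```

```text
red [([323, 170, 8, 7, 49], [326.3, 172.8])] [([245, 244, 11, 9, 60], [249.6, 248.2])]
blue [([224, 182, 5, 5, 19], [225.6, 183.8])] [([333, 229, 6, 8, 31], [335.5, 232.4])]
jaw [ 0.25692249  0.96643131 -0.00116524][ WARN:0@0.071] global loadsave.cpp:1063 imwrite_ Unsupported depth image for selected encoder is fallbacked to CV_8U.
```

View pics/c1.png

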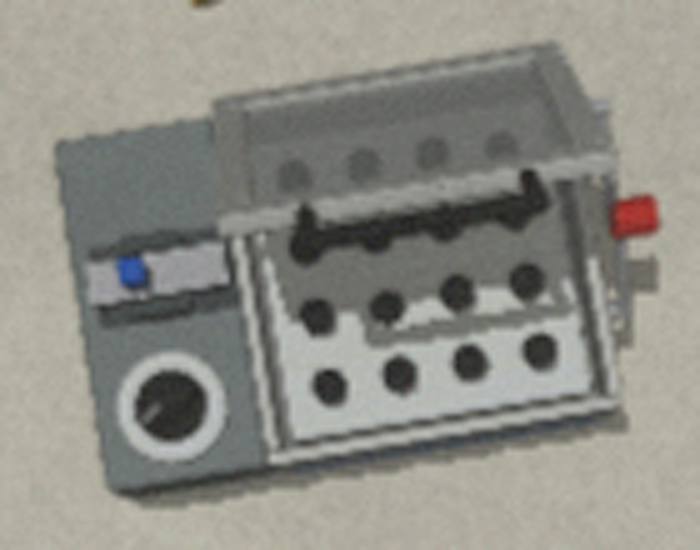

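View pics/c2.png

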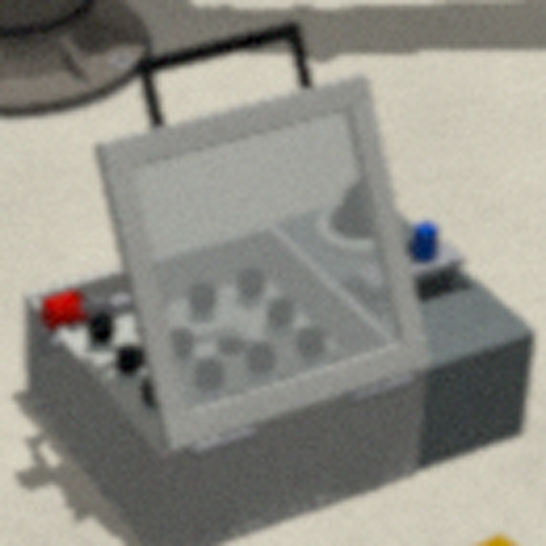

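Crop c1 shows the pad at about (326,173), the bolt's blue top at (226,184), the handle bar from (261,179) to (307,170), and a dark dial inside a white ring at (234,211) with a pale pointer mark to its lower left. Crop c2 shows the lid hiding the knob. Next I'll fit the heater pose and read the knob bar's angle.

```bash
python3 - <<'E'
from h import *
from scipy.optimize import least_squares
print("pad",tri((326.3,172.8),(249.6,248.2)),"bolt",tri((225.6,183.8),(335.5,232.4)))
C=lambda x,y:(200+x/5-.4,130+y/5-.4)
D=lambda x,y:(235+x/4.2-.4,175+y/4.2-.4)
print("bar ends",tri(C(305,248),D(148,68)),tri(C(541,203),D(296,35)))
obs=[("top",(326.3,172.8),[-5,-178,160]),("scene",(249.6,248.2),[-5,-178,158]),("top",C(57,142),[110,160,100]),
("top",(225.6,183.8),[15,122,149]),("top",C(171,405),[-65,112,110]),("scene",D(425,242),[15,122,137]),
("top",C(305,248),[-16,10,330]),("top",C(541,203),[-16,-110,330]),("scene",D(148,68),[-16,-110,330]),("scene",D(296,35),[-16,10,330]),("top",C(118,495),[-110,160,100])]
f=lambda T:np.concatenate([proj(n,H(T,np.array(p)/1000))-uv for n,uv,p in obs])
r=least_squares(f,[.62,0,8],loss="soft_l1");print(r.x);print(r.fun.reshape(-1,2).round(1))
T=r.x
for n,p in dict(knob=[-65,112,137],pad=[-5,-178,156],bolt=[15,122,139.5],hopen=[-16,-50,330],hshut=[-152,-50,106]).items():print(n,H(T,np.array(p)/1000).round(4))
print("knobtop px",proj("top",H(T,np.array([-65,112,144])/1000)),"disc",proj("top",H(T,np.array([-65,112,114])/1000)))
P=np.zeros((0,));acc=[]
for i in range(8):acc.append(env.get_image("top")[0].astype(float))
a=np.mean(acc,0);np.save("pics/avg.npy",a)
k=a[198:226,220:248];k=cv2.resize(k,None,fx=20,fy=20,interpolation=cv2.INTER_CUBIC)
k=np.clip(255*(np.clip((k-8),0,None)/90)**.6,0,255).astype(np.uint8)
cv2.imwrite("pics/k.png",k[:,:,::-1])
E
```

```text
pad (array([ 0.66266437, -0.14809363,  0.1571971 ]), np.float64(0.0007728431725304226)) bolt (array([0.63586184, 0.14971371, 0.13581222]), np.float64(0.002438149112834966))
bar ends (array([ 0.60643725, -0.01115768,  0.30430825]), np.float64(0.10525696405141566)) (array([ 0.65661547, -0.03401491,  0.35799898]), np.float64(0.10457991093189867))
[0.63915824 0.02810201 9.20440709]
[[ 0.1 -0.2]
 [-0.2 -0.2]
 [-1.1  0.1]
 [-0.5 -0. ]
 [ 0.2  0.3]
 [ 0.3 -0.5]
 [ 1.  -1.3]
 [-0.2 -0.2]
 [-1.2  0. ]
 [-1.  -1. ]
 [-2.  -0.2]]
knob [0.5571 0.1283 0.137 ]
pad [ 0.6627 -0.1484  0.156 ]
bolt [0.6345 0.1509 0.1395]
hopen [ 0.6314 -0.0238  0.33  ]
hshut [ 0.4971 -0.0456  0.106 ]
knobtop px [232.89910446 209.87167512] disc [233.90189126 210.76788339]
```

View pics/k.png

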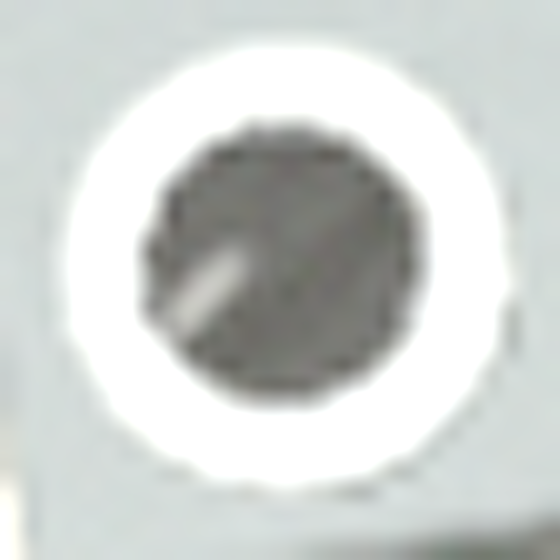

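Pointer mark runs from about (175,330) to (245,255) in the 20x crop, so the bar is roughly 57° clockwise of heater x. I'll work the angle out precisely while moving above the knob.

```bash
python3 - <<'E'
from h import *
q=lambda x,y:ray("top",(220+x/20-.5,198+y/20-.5),.144)
for a,b in(((175,330),(245,255)),((208,292),(268,247)),((175,330),(372,190))):
    d=q(*b)-q(*a);print(np.degrees(np.arctan2(d[1],d[0])))
E
```

```text
-43.24417309931915
-53.45454773419583
-54.94378135007123
```

jog_arm:
  deltas:
    - {"xyz": [0.64, -0.87, 0.5], "roll": -0.375, "fingers": 0}
    - {"xyz": [0.64, -0.87, 0.5], "roll": -0.375, "fingers": 0}
    - {"xyz": [0.64, -0.87, 0.5], "roll": -0.375, "fingers": 0}
    - {"xyz": [0.64, -0.87, 0.5], "roll": -0.375, "fingers": 0}
    - {"xyz": [0.64, -0.87, 0.5], "roll": -0.375, "fingers": 0}
    - {"xyz": [0.64, -0.87, 0.5], "roll": -0.375, "fingers": 0}
    - {"xyz": [0.64, -0.87, 0], "roll": -0.375, "fingers": 0}
    - {"xyz": [0.64, -0.87, 0], "roll": -0.375, "fingers": 0}
    - {"xyz": [0.64, -0.87, 0], "roll": -0.375, "fingers": 0}
    - {"xyz": [0.64, -0.87, 0], "roll": -0.375, "fingers": 0}
    - {"xyz": [0.64, -0.87, 0], "roll": -0.375, "fingers": 0}
    - {"xyz": [0.64, -0.87, 0], "roll": -0.375, "fingers": 0}
    - {"xyz": [0.64, -0.87, 0], "roll": -0.375, "fingers": 0}
    - {"xyz": [0.64, -0.87, 0], "roll": -0.375, "fingers": 0}
    - {"xyz": [0.64, -0.87, 0], "roll": -0.375, "fingers": 0}
    - {"xyz": [0.64, -0.87, 0], "roll": -0.375, "fingers": 0}
    - {"xyz": [0.64, -0.87, 0], "roll": -0.375, "fingers": 0}
    - {"xyz": [0.64, -0.87, 0], "roll": -0.375, "fingers": 0}
    - {"xyz": [0.64, -0.87, 0], "roll": -0.375, "fingers": 0}
    - {"xyz": [0.64, -0.87, 0], "roll": -0.375, "fingers": 0}

```text
time: 3.0
position: [0.5582, 0.1283, 0.2827]
ee_rot: [-125.4, 90.0, -80.4]
ft_force: [-0.2, -0.7, -0.4]
gripper_width: 0.0854
```

jog_arm:
  deltas:
    - {"xyz": [-0.04, 0, -0.8], "roll": -0.5, "fingers": 0}
    - {"xyz": [0, 0, -0.8], "roll": -0.5, "fingers": 0}
    - {"xyz": [0, 0, -0.8], "roll": 0, "fingers": 0}
    - {"xyz": [0, 0, -0.8], "roll": 0, "fingers": 0}
    - {"xyz": [0, 0, -0.8], "roll": 0, "fingers": 0}
    - {"xyz": [0, 0, -0.7], "roll": 0, "fingers": 0}
    - {"xyz": [0, 0, -0.7], "roll": 0, "fingers": 0}
    - {"xyz": [0, 0, 0], "roll": 0, "fingers": 0.6}
    - {"xyz": [0, 0, 0], "roll": 0, "fingers": 0.7}
    - {"xyz": [0, 0, 0], "roll": 0, "fingers": 0.8}
    - {"xyz": [0, 0, 0], "roll": 0, "fingers": 1}
    - {"xyz": [0, 0, 0], "roll": 0, "fingers": 1}
    - {"xyz": [0, 0, 0], "roll": 0, "fingers": 1}
    - {"xyz": [0, 0, 0], "roll": 0, "fingers": 1}

```text
time: 4.75
position: [0.5562, 0.1303, 0.1207]
ee_rot: [-140.9, 90.0, -99.8]
ft_force: [0.3, -0.3, -0.2]
gripper_width: -0.0002
```

The fingers closed on nothing, so I'll look.

```bash
python3 - <<'E'
from h import *
print(env.read_state()["joint_positions"].round(1))
t,d=env.get_image("top");s,e=env.get_image("scene")
a=cv2.resize(t[130:250,190:310],(400,400),interpolation=cv2.INTER_CUBIC)
b=cv2.resize(s[160:300,235:375],(400,400),interpolation=cv2.INTER_CUBIC)
cv2.imwrite("pics/m1.png",np.clip(np.hstack([a,b])[:,:,::-1]*1.5,0,255).astype(np.uint8))
z=np.load("pics/top0.npz")["d"][200:222,224:246];print((z[::2,::2]*1000).astype(int))
E
```

```text
[-42.3  20.9  28.2 110.8 -12.5  51.2  33.3]
[[1433 1430 1430 1433 1429 1431 1441 1435 1434 1425 1433]
 [1433 1428 1432 1431 1425 1423 1422 1422 1423 1430 1430]
 [1429 1431 1429 1418 1423 1416 1422 1423 1425 1425 1428]
 [1429 1427 1426 1414 1415 1409 1384 1387 1420 1420 1422]
 [1426 1429 1413 1413 1388 1392 1385 1387 1414 1423 1430]
 [1427 1421 1413 1385 1381 1390 1388 1406 1416 1425 1425]
 [1426 1422 1386 1384 1382 1388 1418 1418 1421 1421 1429]
 [1424 1420 1391 1382 1381 1412 1411 1418 1412 1420 1420]
 [1425 1421 1424 1395 1413 1419 1416 1412 1427 1424 1418]
 [1429 1422 1424 1424 1419 1417 1418 1423 1421 1421 1428]
 [1426 1418 1421 1422 1427 1422 1421 1427 1424 1424 1424]]
```

View pics/m1.png

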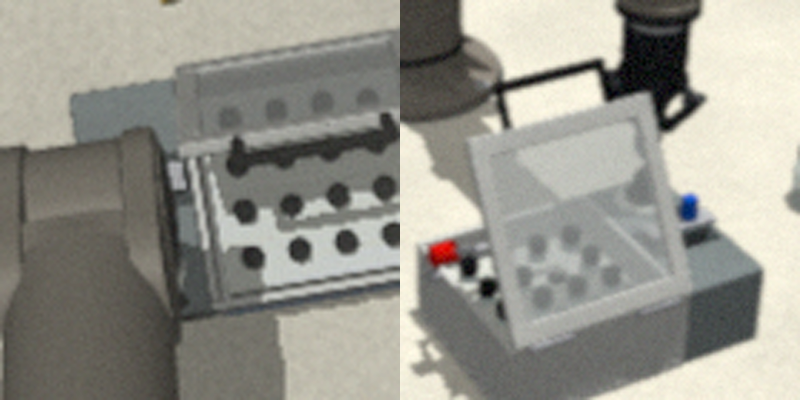

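```bash
python3 - <<'E'
from h import *
st=env.read_state();print(st["time"],st["position"],st["gripper_width"],st["effort"].round(1))
s,e=env.get_image("scene")
R=Ro.from_euler("xyz",st["ee_rot"],degrees=True).as_matrix();p=st["position"];j=R[:,2];print(R.round(3))
u0,v0=290,150
b=cv2.resize(s[v0:v0+100,u0:u0+100],(600,600),interpolation=cv2.INTER_CUBIC).astype(float)
b=np.clip(255*(b/160)**.6,0,255).astype(np.uint8)
for q,c in((p,(255,0,0)),(p+.05*j,(0,255,0)),(p-.05*j,(0,255,0)),(p+[0,0,.073],(0,0,255)),(p+[0,0,.15],(255,0,255))):
    x=(proj("scene",q)-[u0-.5,v0-.5])*6;cv2.circle(b,(int(x[0]),int(x[1])),5,c,-1)
cv2.imwrite("pics/m2.png",b[:,:,::-1])
for a in (p,p+[0,0,.073],p+[0,0,.15]):
    m,Rc,t=cam("scene");x=proj("scene",a).astype(int);print(x,e[x[1],x[0]],(Rc@a+t)[2])
E
```

```text
4.85 [0.55616254 0.13032772 0.12067406] 0.0003064516731952428 [ -0.  -73.4   9.8 -39.4   0.    0.    0. ]
[[-0.    -0.658  0.753]
 [-0.     0.753  0.658]
 [-1.     0.    -0.   ]]
[319 224] 1.6322805 1.7999410705649026
[321 205] 1.6233221 1.7624592252483815
[322 184] 1.6799748 1.7229235801884895
```

View pics/m2.png

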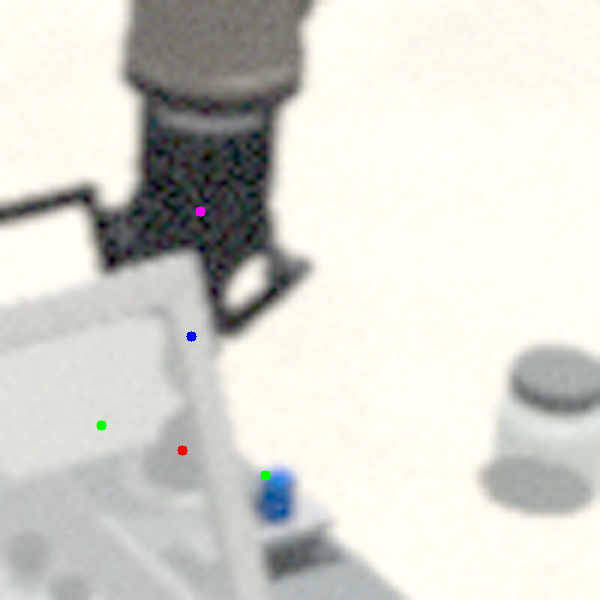

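```bash
python3 - <<'E'
from h import *
d=np.load("pics/top0.npz")["d"];m,R,t=cam("top")
v,u=np.mgrid[196:226,218:248];z=d[v,u]
W=(np.stack([(u-m["cx"])/m["fx"]*z,(v-m["cy"])/m["fy"]*z,z],-1)-t)@R
print((W[::2,::2,2]*1000).round().astype(int))
k=(W[...,2]>.13)&(W[...,2]<.2);B=W[k];print(k.sum(),B.mean(0),np.ptp(B,axis=0));c=np.cov(B[:,:2].T);w,V=np.linalg.eigh(c);print(np.sqrt(w),np.degrees(np.arctan2(V[1,1],V[0,1])))
E
```

```text
[[  96   99  102   99  101  109   97  103   98  101   96   96   99  101
   101]
 [  98  100  101  103   98   98   95 1523  101  100   97   97   97  101
    96]
 [  99  103  104  100  102  102   99  103  102   91   97   98  107   99
    95]
 [ 102  101   96   98  103   99  100  107  109  110  110  108  101  101
    98]
 [ 105   99  103  102  100  102  112  108  115  108  108  106  106  102
   100]
 [  95  104  103  102  104  104  116  115  122  146  142  110  110  108
    99]
 [  -1  100   97  104  101  117  117  141  138  144  142  116  106  100
    94]
 [  -5   97  103  103  108  116  144  148  139  141  123  112  104  104
   102]
 [  -1  104  104  103  106  142  144  146  140  111  110  107  108   99
   101]
 [   2  101  100  104  108  137  145  147  116  117  110  115  107  108
    99]
 [  -3  101   99  102  107  103  132  115  108  112  115  101  103  109
    94]
 [  -5  100   98   99  105  103  103  108  110  108  103  105  105   98
    99]
 [  -2   98  102  101  109  105  105  100  104  105   99  102  102  102
   102]
 [   7   -1  101   97  106   98   97  101  105  106  102  103  100  103
   103]
 [  -2   -1  103   96   95  102  104   99   99  103   99   95   96  104
   104]]
70 [0.55547007 0.12827229 0.14258934] [0.03208707 0.0361574  0.01675665]
[0.00416994 0.01201507] 130.09308118236666
```

The depth map puts the bar at (0.5555, 0.1283), top z 0.143, at -50°, and the tool is where it should be. I'll reopen and close again in stages.

jog_arm:
  deltas:
    - {"xyz": [0, 0, 0], "roll": 0, "fingers": 0}
    - {"xyz": [0, 0, 0], "roll": 0, "fingers": 0}
    - {"xyz": [0, 0, 0], "roll": 0, "fingers": 0}
    - {"xyz": [0, 0, 0], "roll": 0, "fingers": 0}

```text
time: 5.4
position: [0.5562, 0.1303, 0.1207]
ee_rot: [-168.4, 90.0, -127.3]
ft_force: [-0.4, -0.1, -0.1]
gripper_width: 0.0724
```

jog_arm:
  deltas:
    - {"xyz": [0, -0.07, 0], "roll": 0, "fingers": 0.5}
    - {"xyz": [0, 0, 0], "roll": 0, "fingers": 0.5}
    - {"xyz": [0, 0, 0], "roll": 0, "fingers": 0.5}

```text
time: 5.78
position: [0.5562, 0.1282, 0.1207]
ee_rot: [147.6, 90.0, -171.2]
ft_force: [0.2, -0.5, -0.2]
gripper_width: 0.0428
```

jog_arm:
  deltas:
    - {"xyz": [0, 0, 0], "roll": 0, "fingers": 0.8}
    - {"xyz": [0, 0, 0], "roll": 0, "fingers": 0.8}
    - {"xyz": [0, 0, 0], "roll": 0, "fingers": 0.8}

```text
time: 6.15
position: [0.5562, 0.1282, 0.1207]
ee_rot: [154.2, 90.0, -164.7]
ft_force: [-0.4, 0.9, 1.1]
gripper_width: 0.0171
```

jog_arm:
  deltas:
    - {"xyz": [0, 0, 0], "roll": 0, "fingers": 0.9}
    - {"xyz": [0, 0, 0], "roll": 0, "fingers": 0.9}
    - {"xyz": [0, 0, 0], "roll": 0, "fingers": 0.9}

```text
time: 6.52
position: [0.5562, 0.1282, 0.1207]
ee_rot: [82.8, 90.0, 123.9]
ft_force: [-0.5, 0.2, 0.3]
gripper_width: 0.0085
```

```bash
python3 - <<'E'
from h import *
p=np.array([.1733,.6519,.192]);j=np.array([.257,.966,0])
for q in(p,p+.05*j,p-.05*j,p+[0,0,.013]):print(proj("scene",q),proj("top",q))
s=np.load("pics/scene0.npz")
g=cv2.cvtColor(s["p"],cv2.COLOR_RGB2GRAY)[85:135,380:430];k=g<45
ys,xs=np.nonzero(k);print("dark rows",ys.min()+85,ys.max()+85,xs.min()+380,xs.max()+380)
for y in range(98,135,2):print(y,"".join("#" if c else "." for c in k[y-85]))
E
```

```text
[399.54325463 140.96404053] [ 43.40018288 347.58482513]
[411.38272819 140.78266754] [ 26.32120505 343.00806482]
[387.65756415 141.14612154] [ 60.52178655 352.17300814]
[399.98335362 138.0445583 ] [ 41.02657001 348.53848889]
dark rows 85 132 380 429
98 .................###################..............
100 .................###################..............
102 .................###################..............
104 .........#......####################..............
106 .........##################################.......
108 ........#####...####################.######.......
110 ........###.....##################....#####.......
112 .......###....###################.....#####.......
114 .......###...#####################....#####.......
116 ......###########..........###############........
118 .......#######...............#############........
120 ..........###...................#########.........
122 ..........##....................###########.......
124 ..........##....................##############....
126 ..........#.....................####....#########.
128 ................................##.........#######
130 ...............................................###
132 .................................................#
134 ..................................................
```

```bash
python3 - <<'E'
from h import *
s=np.load("pics/scene0.npz");d=s["d"]
m,R,t=cam("scene");print((R@np.array([.1733,.6519,.192])+t)[2])
for y in range(108,148,2):print(y,(d[y,384:420:2]*100).astype(int))
g=cv2.cvtColor(s["p"],cv2.COLOR_RGB2GRAY)
for y in range(118,146,2):print(y,g[y,384:420:2])
E
```

```text
2.2289017341850856
108 [  0   0 214 213 214 215 214 213 214 214 214 214 216 214 214 214 216 215]
110 [  0 216 213 215   0   0 215 213 213 213 214 215 214 212 214 289 288 217]
112 [  0 216 214 214   0 217 217 214 214 214 215 215 215 214 214 286 285 217]
114 [  0 217 215   0 217 215 215 213 215 215 215 215 216 215 215 284 283 217]
116 [218 215 215 218 217 215 214   0   0   0   0 287 287 285 216 216 218 217]
118 [  0 216 215 216 216 216   0   0   0   0   0   0 286 286 284 217 217 216]
120 [  0   0   0 216 216   0   0   0   0   0   0   0 289 285 220 218 217 279]
122 [  0   0 218 217 217   0   0   0   0   0   0   0 292 288 218 218 217 280]
124 [  0   0 219 217 217   0   0   0   0   0   0   0 290 287 219 217 280 280]
126 [  0   0 218 218 218   0   0   0   0   0   0   0 291 290 219 220 282 283]
128 [  0   0   0 219   0   0   0   0   0   0   0   0 292 288 220 286 283 283]
130 [  0   0   0   0   0   0   0   0   0   0   0 296 294 291 287 288 286 281]
132 [  0   0   0   0   0   0   0   0   0   0   0 295 293 289 289 286 284 282]
134 [  0   0   0   0   0   0   0   0   0   0   0 294 292 290 288 28
[... 870 characters left out ...]
28 [127 123 109  55  86 125 129 126 125 126 131 122  76  65  42  47  61  69]
130 [126 126 121 112 120 133 131 132 128 126 123 109  69  65  63  64  65  65]
132 [130 129 130 128 124 128 126 128 127 127 126  99  68  63  63  65  70  63]
134 [126 128 128 132 127 123 124 129 132 129 129 101  63  65  65  62  66  66]
136 [125 128 134 131 131 130 128 123 129 132 130  91  67  66  68  67  66  64]
138 [139 130 131 133 135 136 129 128 128 130 133  84  69  70  63  68  66  60]
140 [157 148 130 127 130 131 130 130 128 124 116  73  67  68  67  69  68  65]
142 [155 153 154 136 129 135 135 134 133 133 116  71  67  67  66  65  63  67]
144 [155 151 155 153 138 129 136 133 136 135 110  69  69  68  63  69  67  65]
```

```bash
python3 - <<'E'
from h import *
s=np.load("pics/scene0.npz");d=s["d"];m,R,t=cam("scene")
W=lambda u,v,z:R.T@(np.array([(u-m["cx"])/m["fx"]*z,(v-m["cy"])/m["fy"]*z,z])-t)
for u,v in((390,128),(390,118),(412,128),(412,118),(402,108)):print(u,v,d[v,u],W(u,v,d[v,u]).round(3))
# top view, gripper near (30,360)
q=np.load("pics/top0.npz");D=q["d"];mt,Rt,tt=cam("top")
v,u=np.mgrid[335:380,0:60];z=D[v,u];P=(np.stack([(u-mt["cx"])/mt["fx"]*z,(v-mt["cy"])/mt["fy"]*z,z],-1)-tt)@Rt
print((P[::3,::4,2]*1000).round().astype(int)); print(P[18,::4,:2].round(3).tolist())
E
```

```text
390 128 2.1935754 [0.162 0.605 0.25 ]
390 118 2.1602945 [0.169 0.594 0.297]
412 128 2.2029936 [0.185 0.694 0.249]
412 118 2.8473792 [-0.349  1.063  0.048]
402 108 2.141106 [0.182 0.634 0.339]
[[-316 -347 -366 -404    5   -3    3   -4    2   -1    4   -3   -3   -4
     6]
 [-319 -341 -369 -400    4   -2    3   -4    1    1    3   -7   -1    2
     3]
 [-311 -346 -370 -406    3    7    3    4   -6   -4    3    1   -6    3
    -5]
 [ 291 -345 -376 -404  255   -1   -1   -3   -2   -1    0    7   -1   -2
     1]
 [ 304  369  372  367  260    6   -4   -3   -1    4   -3    5    0    4
    -4]
 [ 431  424  388  379  371    8    2   -1    0    1    2    0   -4   -1
     0]
 [ 443  435  420  393  381  365  331  314    1    2   -4    0  256  245
     5]
 [ 448  442  430  399  390  376  333  327  318  312  299  289  268  255
    -2]
 [ 458  441  438  423  393  377  344  333    5  308    3  312  303  296
    -4]
 [ 460  447  439  425  395  378  360  345  305  351  344  328  298   -3
     0]
 [ 463  453  435  429  395  377  358  345  350  345  341  323  299    5
     2]
 [ 468  451  440  426  389  373  351  322   -5  343  336  316  305   -2
    -1]
 [ 467  456  440  428  387  366   -6   -6   -4  348  333    0    4    2
    -2]
 [ 470  454  438  421  375    1   -1    4   -5    0    3    5   -5    1
     1]
 [ 471  451  438  376   -4    5   -7    3   -4   -1    1    0   -3    0
     2]]
[[0.211, 0.625], [0.209, 0.621], [0.206, 0.62], [0.2, 0.626], [0.198, 0.623], [0.194, 0.622], [0.187, 0.631], [0.184, 0.629], [0.12, 0.783], [0.12, 0.769], [0.119, 0.76], [0.119, 0.745], [0.172, 0.607], [0.169, 0.602], [0.12, 0.704]]
```

At the start, camera depth shows the open fingertips at z≈0.245–0.25 while the reported TCP was 0.192. The xy agrees. The real tips therefore sit about 40 mm above the reported TCP, which explains the miss. I'll calibrate by touching the knob top (z 0.144) gently with closed fingers.

jog_arm:
  deltas:
    - {"xyz": [0, 0, -0.1], "roll": 0, "fingers": 1}
    - {"xyz": [0, 0, -0.1], "roll": 0, "fingers": 1}
    - {"xyz": [0, 0, -0.1], "roll": 0, "fingers": 1}

```text
time: 6.9
position: [0.5561, 0.1282, 0.1114]
ee_rot: [164.8, 90.0, -154.1]
ft_force: [0.5, 0.5, 0.1]
gripper_width: -0.0003
```

jog_arm:
  deltas:
    - {"xyz": [0, 0, -0.07], "roll": 0, "fingers": 1}
    - {"xyz": [0, 0, 0], "roll": 0, "fingers": 1}

```text
time: 7.15
position: [0.5561, 0.1282, 0.1094]
ee_rot: [161.3, 90.0, -157.6]
ft_force: [0.3, 0.2, -0.5]
gripper_width: -0.0001
```

jog_arm:
  deltas:
    - {"xyz": [0, 0, -0.07], "roll": 0, "fingers": 1}
    - {"xyz": [0, 0, 0], "roll": 0, "fingers": 1}

```text
time: 7.4
position: [0.5561, 0.1282, 0.1074]
ee_rot: [157.4, 90.0, -161.5]
ft_force: [0.5, -0.4, 0.3]
gripper_width: -0.0002
```

jog_arm:
  deltas:
    - {"xyz": [0, 0, -0.07], "roll": 0, "fingers": 1}
    - {"xyz": [0, 0, 0], "roll": 0, "fingers": 1}

```text
time: 7.65
position: [0.5563, 0.1282, 0.1055]
ee_rot: [3.1, 90.0, 44.2]
ft_force: [-0.4, -0.2, 2.3]
gripper_width: 0.0001
```

jog_arm:
  deltas:
    - {"xyz": [0, 0, -0.05], "roll": 0, "fingers": 1}
    - {"xyz": [0, 0, 0], "roll": 0, "fingers": 1}

```text
time: 7.9
position: [0.5567, 0.1284, 0.1053]
ee_rot: [12.8, 89.9, 53.9]
ft_force: [-6.6, -1.6, 26.2]
gripper_width: 0.0001
```

Contact is at reported z 0.1055, so the real tip is the reported z + 38.5 mm. I'll back off, open, descend properly and grip.

jog_arm:
  deltas:
    - {"xyz": [0, 0, 0.5], "roll": 0, "fingers": 0}
    - {"xyz": [0, 0, 0.5], "roll": 0, "fingers": 0}
    - {"xyz": [0, 0, 0], "roll": 0, "fingers": 0}
    - {"xyz": [0, 0, 0], "roll": 0, "fingers": 0}
    - {"xyz": [0, 0, 0], "roll": 0, "fingers": 0}
    - {"xyz": [0, 0, -0.6], "roll": 0, "fingers": 0}
    - {"xyz": [0, 0, -0.6], "roll": 0, "fingers": 0}
    - {"xyz": [0, 0, -0.5], "roll": 0, "fingers": 0}
    - {"xyz": [0, 0, 0], "roll": 0, "fingers": 0.6}
    - {"xyz": [0, 0, 0], "roll": 0, "fingers": 0.7}
    - {"xyz": [0, 0, 0], "roll": 0, "fingers": 0.8}
    - {"xyz": [0, 0, 0], "roll": 0, "fingers": 0.9}
    - {"xyz": [0, 0, 0], "roll": 0, "fingers": 1}
    - {"xyz": [0, 0, 0], "roll": 0, "fingers": 1}

```text
time: 9.65
position: [0.5572, 0.1289, 0.0837]
ee_rot: [-12.1, 89.9, 29.0]
ft_force: [2.9, 3.2, 5.2]
gripper_width: 0.0128
```

jog_arm:
  deltas:
    - {"xyz": [0, 0, 0], "roll": 1, "fingers": 1}
    - {"xyz": [0, 0, 0], "roll": 1, "fingers": 1}
    - {"xyz": [0, 0, 0], "roll": 1, "fingers": 1}
    - {"xyz": [0, 0, 0], "roll": 1, "fingers": 1}
    - {"xyz": [0, 0, 0], "roll": 1, "fingers": 1}
    - {"xyz": [0, 0, 0], "roll": 1, "fingers": 1}
    - {"xyz": [0, 0, 0], "roll": 1, "fingers": 1}
    - {"xyz": [0, 0, 0], "roll": 1, "fingers": 1}
    - {"xyz": [0, 0, 0], "roll": 1, "fingers": 1}
    - {"xyz": [0, 0, 0], "roll": 1, "fingers": 1}
    - {"xyz": [0, 0, 0], "roll": 1, "fingers": 1}
    - {"xyz": [0, 0, 0], "roll": 1, "fingers": 1}
    - {"xyz": [0, 0, 0], "roll": 1, "fingers": 1}
    - {"xyz": [0, 0, 0], "roll": 1, "fingers": 1}
    - {"xyz": [0, 0, 0], "roll": 0, "fingers": 1}

```text
time: 11.52
position: [0.5571, 0.1283, 0.0837]
ee_rot: [-80.6, 89.9, 16.6]
ft_force: [1.9, 1.3, 6.7]
gripper_width: 0.0125
```

```bash
python3 - <<'E'
from h import *
st=env.read_state();print(st["ft_force"],st["torque"],st["ee_rot"],st["joint_positions"])
E
```

```text
[1.90383436 1.26205069 6.68733026] [ 0.12843261 -0.53415597  0.04574923] [-80.62567756  89.89056754  16.55477541] [-30.44718594  22.27104791  13.67186732 111.82466313  -7.08046901
  46.58513555  84.28898924]
```

jog_arm:
  deltas:
    - {"xyz": [0, 0, 0], "roll": 0.5, "fingers": 1}
    - {"xyz": [0, 0, 0], "roll": 0.5, "fingers": 1}
    - {"xyz": [0, 0, 0], "roll": 0, "fingers": 1}

```text
time: 11.9
position: [0.5571, 0.1283, 0.0837]
ee_rot: [-74.5, 89.9, 26.6]
ft_force: [2.3, 2.6, 7.2]
gripper_width: 0.0123
```

```bash
python3 - <<'E'
from h import *
st=env.read_state();print(st["ft_force"],st["torque"],st["ee_rot"],st["joint_positions"])
E
```

```text
[2.3338566  2.60863331 7.19966523] [ 0.3028773  -0.52979514 -1.16305484] [-74.47674764  89.88586789  26.57295565] [-29.72499704  22.21207241  12.78663485 111.78329504  -6.63819466
  46.58290032  87.75413997]
```

Torque about z jumped to -1.16 N m near jaw 100°, so the knob is at its stop. I'll release, rise and go round the front of the lid to the knuckle side.

jog_arm:
  deltas:
    - {"xyz": [0, 0, 0], "roll": 0, "fingers": 0.5}
    - {"xyz": [0, 0, 0], "roll": 0, "fingers": 0.3}
    - {"xyz": [0, 0, 0], "roll": 0, "fingers": 0.2}
    - {"xyz": [0, 0, 0.6], "roll": 0, "fingers": 0}
    - {"xyz": [0, 0, 1], "roll": -0.5, "fingers": 0}
    - {"xyz": [-0.6, 0, 1], "roll": 0, "fingers": 0}
    - {"xyz": [-0.6, 0, 1], "roll": 0, "fingers": 0}
    - {"xyz": [-0.6, -0.8, 0.3], "roll": 0, "fingers": 0}
    - {"xyz": [0, -0.9, 0], "roll": 0, "fingers": 0}
    - {"xyz": [0, -0.9, 0], "roll": 0, "fingers": 0}
    - {"xyz": [0, -0.9, 0], "roll": 0, "fingers": 0}
    - {"xyz": [0, -0.9, 0], "roll": 0, "fingers": 0}
    - {"xyz": [0, -0.9, 0], "roll": 0, "fingers": 0}
    - {"xyz": [0, -0.9, 0], "roll": 0, "fingers": 0}
    - {"xyz": [0, -0.9, 0], "roll": 0, "fingers": 0}
    - {"xyz": [0, -0.9, 0], "roll": 0, "fingers": 0}
    - {"xyz": [0, -0.9, 0], "roll": 0, "fingers": 0}
    - {"xyz": [0, -0.9, 0], "roll": 0, "fingers": 0}
    - {"xyz": [0, -0.9, 0], "roll": 0, "fingers": 0}
    - {"xyz": [0, -0.36, 0], "roll": 0, "fingers": 0}

```text
time: 14.4
position: [0.5021, -0.205, 0.2009]
ee_rot: [-114.3, 89.9, -15.3]
ft_force: [0.9, 1.1, -0.5]
gripper_width: 0.0853
```

```bash
python3 - <<'E'
from h import *
print(env.read_state()["position"],env.read_state()["joint_positions"].round(1))
p,d=env.get_image("top");m,R,t=cam("top")
v,u=np.mgrid[196:226,218:248];z=d[v,u]
W=(np.stack([(u-m["cx"])/m["fx"]*z,(v-m["cy"])/m["fy"]*z,z],-1)-t)@R
k=(W[...,2]>.13)&(W[...,2]<.2);B=W[k];c=np.cov(B[:,:2].T);w,V=np.linalg.eigh(c);print(k.sum(),B.mean(0),"bar deg",np.degrees(np.arctan2(V[1,1],V[0,1])))
print("reagent",ray("top",(410,183),.13),"red",blobs(p,"red",(200,130,350,240)))
for q in ([-23,-231,160],[-10,-231,168],[10,-231,150]):print(H((.63916,.0281,9.2),np.array(q)/1000))
E
```

```text
[ 0.50209618 -0.20499115  0.20091745] [ -8.4  12.1  27.8 109.9  -6.5  59.4 121.1]
69 [0.55567113 0.12785809 0.14208662] bar deg -169.69806371767615
reagent [ 0.63341998 -0.40077894  0.13      ] red [([323, 169, 8, 8, 51], [326.4, 172.8])]
[ 0.65338842 -0.20360574  0.16      ]
[ 0.66622119 -0.20152729  0.168     ]
[ 0.68596392 -0.19832967  0.15      ]
```

Knob bar is now at 10.3° against heater yaw 9.2°, so it is at the stop. Next the knuckle.

jog_arm:
  deltas:
    - {"xyz": [0.8, 0, 0], "roll": 0, "fingers": 0}
    - {"xyz": [0.8, 0, 0], "roll": 0, "fingers": 0}
    - {"xyz": [0.8, 0, 0], "roll": 0, "fingers": 0}
    - {"xyz": [0.8, 0, -0.3], "roll": 0, "fingers": 0}
    - {"xyz": [0.8, 0, -0.6], "roll": 0, "fingers": 0}
    - {"xyz": [0.6, 0.03, -0.6], "roll": 0, "fingers": 0}
    - {"xyz": [0.44, 0.03, -0.6], "roll": 0, "fingers": 0}
    - {"xyz": [0, 0, -0.2], "roll": 0, "fingers": 0}
    - {"xyz": [0.11, 0.02, -0.12], "roll": 0, "fingers": 0}
    - {"xyz": [0.11, 0.02, -0.12], "roll": 0, "fingers": 0}
    - {"xyz": [0.11, 0.02, -0.12], "roll": 0, "fingers": 0}

```text
time: 15.82
position: [0.6636, -0.2, 0.1205]
ee_rot: [-101.1, 90.0, -2.0]
ft_force: [0.5, 0.4, -0.2]
gripper_width: 0.0853
```

jog_arm:
  deltas:
    - {"xyz": [0.11, 0.02, -0.12], "roll": 0, "fingers": 0}
    - {"xyz": [0.11, 0.02, -0.12], "roll": 0, "fingers": 0}

```text
time: 16.08
position: [0.6707, -0.1987, 0.1133]
ee_rot: [-101.2, 89.9, -2.1]
ft_force: [1.9, 0.5, 5.6]
gripper_width: 0.0855
```

jog_arm:
  deltas:
    - {"xyz": [0.11, 0.02, -0.12], "roll": 0, "fingers": 0}
    - {"xyz": [0.11, 0.02, -0.12], "roll": 0, "fingers": 0}

```text
time: 16.32
position: [0.6784, -0.1975, 0.1067]
ee_rot: [-104.2, 89.8, -5.0]
ft_force: [6.5, -0.5, 7.0]
gripper_width: 0.0854
```

```bash
python3 - <<'E'
from h import *
print(env.read_state()["ft_force"])
p,d=env.get_image("top");s,e=env.get_image("scene")
T=blobs(p,"red",(200,130,350,240));S=blobs(s,"red",(235,200,370,300));print(T,S)
if T and S:
    w,r=tri(T[0][1],S[0][1]);q=Ro.from_euler("z",-9.2,degrees=True).apply(w-[.63916,.0281,0]);print(w,r,"heater",q)
E
```

```text
[ 6.54407426 -0.52790709  7.03898135]
[] [([246, 249, 11, 8, 54], [251.2, 252.9])]
```

Contact is where expected, at about 7–9 N. I'll keep pushing.

jog_arm:
  deltas:
    - {"xyz": [0.11, 0.02, -0.12], "roll": 0, "fingers": 0}
    - {"xyz": [0.11, 0.02, -0.12], "roll": 0, "fingers": 0}
    - {"xyz": [0.11, 0.02, -0.12], "roll": 0, "fingers": 0}

```text
time: 16.8
position: [0.6873, -0.1958, 0.0952]
ee_rot: [-108.4, 89.9, -9.3]
ft_force: [4.6, 0.5, 4.3]
gripper_width: 0.0856
```

jog_arm:
  deltas:
    - {"xyz": [0.11, 0.02, -0.12], "roll": 0, "fingers": 0}
    - {"xyz": [0.11, 0.02, -0.12], "roll": 0, "fingers": 0}

```text
time: 17.05
position: [0.6927, -0.1948, 0.0872]
ee_rot: [96.1, 89.9, -164.8]
ft_force: [-0.5, -1.9, 2.3]
gripper_width: 0.0855
```

```bash
python3 - <<'E'
from h import *
print(env.read_state()["ft_force"])
s,e=env.get_image("scene")
S=blobs(s,"red",(235,200,370,300));print(S)
for k in range(0,50,5):
    q=np.array([-5+.67*k,-178,158-.74*k])/1000;print(k,proj("scene",H((.63916,.0281,9.2),q)).round(1))
E
```

```text
[-0.46032611 -1.9326878   2.3489188 ]
[([248, 257, 10, 8, 54], [252.1, 260.6])]
0 [249.4 248. ]
5 [249.9 249.6]
10 [250.4 251.2]
15 [250.9 252.8]
20 [251.4 254.4]
25 [251.9 256. ]
30 [252.4 257.6]
35 [252.9 259.2]
40 [253.5 260.8]
45 [254.  262.4]
```

The pad has moved about 39 mm along the break direction, well past 20 mm, and the force has dropped. I'll retreat, rise, turn the jaws to heater x and go above the handle.

jog_arm:
  deltas:
    - {"xyz": [-0.5, -0.1, 0.6], "roll": 0, "fingers": 0}
    - {"xyz": [-0.5, -0.1, 0.6], "roll": 0, "fingers": 0}
    - {"xyz": [-0.5, -0.1, 0.6], "roll": 0, "fingers": 0}
    - {"xyz": [0, 0, 0.95], "roll": -1, "fingers": 0}
    - {"xyz": [0, 0, 0.95], "roll": -1, "fingers": 0}
    - {"xyz": [0, 0, 0.95], "roll": -1, "fingers": 0}
    - {"xyz": [0, 0, 0.95], "roll": -1, "fingers": 0}
    - {"xyz": [0, 0, 0.95], "roll": -1, "fingers": 0}
    - {"xyz": [0, 0, 0.95], "roll": -1, "fingers": 0}
    - {"xyz": [0, 0, 0.95], "roll": -1, "fingers": 0}
    - {"xyz": [0, 0, 0], "roll": -1, "fingers": 0}
    - {"xyz": [0, 0, 0], "roll": -1, "fingers": 0}
    - {"xyz": [0, 0, 0], "roll": -1, "fingers": 0}
    - {"xyz": [0, 0, 0], "roll": -1, "fingers": 0}
    - {"xyz": [0, 0, 0], "roll": -1, "fingers": 0}

```text
time: 18.98
position: [0.6474, -0.2035, 0.3405]
ee_rot: [118.5, 89.9, 169.5]
ft_force: [-0.4, 0.3, -0.3]
gripper_width: 0.0855
```

```bash
python3 - <<'E'
from h import *
print(env.read_state()["position"],env.read_state()["joint_positions"].round(1))
for n in("top","scene"):
  p,d=env.get_image(n);m,R,t=cam(n)
  print(n,"red",blobs(p,"red",(200,130,370,300)))
  v,u=(np.mgrid[150:200,240:320] if n=="top" else np.mgrid[175:215,255:330]);z=d[v,u]
  W=(np.stack([(u-m["cx"])/m["fx"]*z,(v-m["cy"])/m["fy"]*z,z],-1)-t)@R
  g=cv2.cvtColor(p,cv2.COLOR_RGB2GRAY)[v,u]
  k=(W[...,2]>.30)&(W[...,2]<.37)&(g<60);B=W[k];h=Ro.from_euler("z",-9.2,degrees=True).apply(B-[.63916,.0281,0]);print(k.sum(),h.mean(0),h.min(0),h.max(0))
E
```

```text
[ 0.64735434 -0.20349198  0.34048708] [-14.7  23.1  38.7  81.7 -14.4  80.3  75.1]
top red [([321, 164, 8, 8, 36], [325.4, 167.8])]
235 [-0.03079776 -0.04900275  0.32382716] [-0.03808243 -0.11380713  0.30022139] [-0.01191999  0.01483381  0.33329253]
scene red [([248, 256, 10, 8, 63], [252.7, 259.6])]
129 [-0.02540043 -0.05697319  0.32095757] [-0.03458618 -0.1162949   0.3000868 ] [-0.00822427  0.01273506  0.332984  ]
```

The lid has eased to about 57°, and the bar is near heater (-28, -50, 322) mm. Moving above it and gripping.

jog_arm:
  deltas:
    - {"xyz": [-0.085, 0.54, 0], "roll": -0.95, "fingers": 0}
    - {"xyz": [-0.085, 0.54, 0], "roll": -0.95, "fingers": 0}
    - {"xyz": [-0.085, 0.54, 0], "roll": -0.95, "fingers": 0}
    - {"xyz": [-0.085, 0.54, 0], "roll": -0.95, "fingers": 0}
    - {"xyz": [-0.085, 0.54, 0], "roll": -0.95, "fingers": 0}
    - {"xyz": [-0.085, 0.54, 0], "roll": -0.95, "fingers": 0}
    - {"xyz": [-0.085, 0.54, 0], "roll": -0.95, "fingers": 0}
    - {"xyz": [-0.085, 0.54, 0], "roll": -0.95, "fingers": 0}
    - {"xyz": [-0.085, 0.54, 0], "roll": -0.95, "fingers": 0}
    - {"xyz": [-0.085, 0.54, 0], "roll": -0.95, "fingers": 0}
    - {"xyz": [-0.085, 0.54, 0], "roll": -0.95, "fingers": 0}
    - {"xyz": [0, 0, -0.5], "roll": 0, "fingers": 0}
    - {"xyz": [0, 0, -0.5], "roll": 0, "fingers": 0}
    - {"xyz": [0, 0, -0.5], "roll": 0, "fingers": 0}
    - {"xyz": [0, 0, -0.5], "roll": 0, "fingers": 0}
    - {"xyz": [0, 0, -0.45], "roll": 0, "fingers": 0}
    - {"xyz": [0, 0, 0], "roll": 0, "fingers": 0}

```text
time: 21.2
position: [0.6195, -0.0254, 0.2666]
ee_rot: [-177.5, 89.9, -168.2]
ft_force: [-0.2, -0.6, 0.4]
gripper_width: 0.0853
```

jog_arm:
  deltas:
    - {"xyz": [0, 0, 0], "roll": 0, "fingers": 0.6}
    - {"xyz": [0, 0, 0], "roll": 0, "fingers": 0.6}
    - {"xyz": [0, 0, 0], "roll": 0, "fingers": 0.7}
    - {"xyz": [0, 0, 0], "roll": 0, "fingers": 0.8}
    - {"xyz": [0, 0, 0], "roll": 0, "fingers": 0.85}
    - {"xyz": [0, 0, 0], "roll": 0, "fingers": 0.9}
    - {"xyz": [0, 0, 0], "roll": 0, "fingers": 0.9}

```text
time: 22.08
position: [0.6191, -0.0256, 0.2681]
ee_rot: [153.1, 89.9, 162.4]
ft_force: [-10.4, -0.0, 9.6]
gripper_width: 0.0102
```

```bash
python3 - <<'E'
import numpy as np
a=np.radians(np.linspace(57,0,20));X=110-262*np.cos(a)+6*np.sin(a);Z=100+262*np.sin(a)+6*np.cos(a)
c,s=np.cos(np.radians(9.2)),np.sin(np.radians(9.2));W=np.c_[X*c,X*s,Z]/30
P=np.round(W-W[0],2);print(np.diff(P,axis=0).round(2).tolist())
E
```

```text
[[-0.38, -0.06, -0.25], [-0.36, -0.06, -0.27], [-0.35, -0.06, -0.29], [-0.34, -0.05, -0.31], [-0.31, -0.05, -0.32], [-0.31, -0.05, -0.34], [-0.28, -0.05, -0.36], [-0.26, -0.04, -0.37], [-0.25, -0.04, -0.38], [-0.22, -0.04, -0.4], [-0.21, -0.03, -0.41], [-0.18, -0.03, -0.42], [-0.16, -0.02, -0.42], [-0.14, -0.03, -0.44], [-0.11, -0.02, -0.44], [-0.09, -0.01, -0.45], [-0.07, -0.01, -0.45], [-0.05, -0.01, -0.46], [-0.02, 0.0, -0.45]]
```

jog_arm:
  deltas:
    - {"xyz": [-0.38, -0.06, -0.25], "roll": 0, "fingers": 0.95}
    - {"xyz": [-0.36, -0.06, -0.27], "roll": 0, "fingers": 0.95}
    - {"xyz": [-0.35, -0.06, -0.29], "roll": 0, "fingers": 0.95}
    - {"xyz": [-0.34, -0.05, -0.31], "roll": 0, "fingers": 0.95}

```text
time: 22.58
position: [0.5772, -0.0323, 0.2342]
ee_rot: [2.9, 89.9, 12.2]
ft_force: [3.7, -1.1, -0.6]
gripper_width: 0.01
```

jog_arm:
  deltas:
    - {"xyz": [-0.31, -0.05, -0.32], "roll": 0, "fingers": 0.95}
    - {"xyz": [-0.31, -0.05, -0.34], "roll": 0, "fingers": 0.95}
    - {"xyz": [-0.28, -0.05, -0.36], "roll": 0, "fingers": 0.95}
    - {"xyz": [-0.26, -0.04, -0.37], "roll": 0, "fingers": 0.95}
    - {"xyz": [-0.25, -0.04, -0.38], "roll": 0, "fingers": 0.95}

```text
time: 23.2
position: [0.5345, -0.0392, 0.1803]
ee_rot: [5.1, 90.0, 14.4]
ft_force: [-9.5, -0.7, 6.7]
gripper_width: 0.0097
```

```bash
python3 - <<'E'
from h import *
st=env.read_state();print(st["position"],st["ft_force"],st["torque"],st["gripper_width"],st["joint_positions"].round(1))
p,d=env.get_image("scene");cv2.imwrite("pics/lid.png",np.clip(cv2.resize(p[170:310,225:375],(600,560),interpolation=cv2.INTER_CUBIC)[:,:,::-1]*1.4,0,255).astype(np.uint8))
E
```

```text
[ 0.53445435 -0.03915423  0.18033502] [-9.47396105 -0.71773422  6.73707325] [-0.12535884  1.68047491 -0.06483067] 0.009709413606637034 [-40.1  15.1  44.7 112.6 -12.6  57.2  19.8]
```

View pics/lid.png

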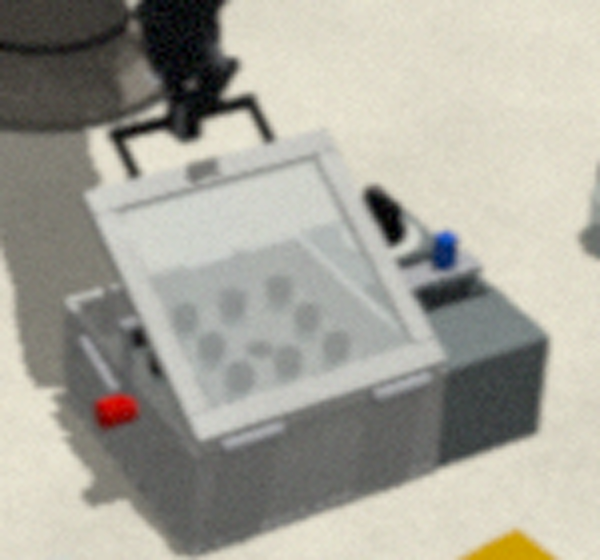

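The view shows the bar held in the fingers at (185,120), the lid following down to about 30°, and the red knuckle folding at (116,410). I'll carry on with small forces.

jog_arm:
  deltas:
    - {"xyz": [-0.22, -0.04, -0.4], "roll": 0, "fingers": 0.95}
    - {"xyz": [-0.21, -0.03, -0.41], "roll": 0, "fingers": 0.95}
    - {"xyz": [-0.18, -0.03, -0.42], "roll": 0, "fingers": 0.95}
    - {"xyz": [-0.16, -0.02, -0.42], "roll": 0, "fingers": 0.95}
    - {"xyz": [-0.14, -0.03, -0.44], "roll": 0, "fingers": 0.95}

```text
time: 23.88
position: [0.5073, -0.0436, 0.1174]
ee_rot: [27.7, 90.0, 37.0]
ft_force: [0.6, 3.4, 1.2]
gripper_width: 0.0095
```

jog_arm:
  deltas:
    - {"xyz": [-0.11, -0.02, -0.44], "roll": 0, "fingers": 0.95}
    - {"xyz": [-0.09, -0.01, -0.45], "roll": 0, "fingers": 0.95}
    - {"xyz": [-0.07, -0.01, -0.4], "roll": 0, "fingers": 0.95}

```text
time: 24.25
position: [0.4994, -0.0449, 0.0787]
ee_rot: [-31.5, 90.0, -22.1]
ft_force: [2.7, 4.6, -0.1]
gripper_width: 0.0097
```

jog_arm:
  deltas:
    - {"xyz": [-0.03, -0.01, -0.25], "roll": 0, "fingers": 0.95}
    - {"xyz": [-0.02, 0, -0.25], "roll": 0, "fingers": 0.95}
    - {"xyz": [0, 0, -0.2], "roll": 0, "fingers": 0.95}

```text
time: 24.62
position: [0.4976, -0.0451, 0.0581]
ee_rot: [158.5, 90.0, 167.8]
ft_force: [-9.7, 3.1, 1.3]
gripper_width: 0.0098
```

jog_arm:
  deltas:
    - {"xyz": [0, 0, -0.1], "roll": 0, "fingers": 0.95}
    - {"xyz": [0, 0, -0.07], "roll": 0, "fingers": 0.95}
    - {"xyz": [0, 0, 0], "roll": 0, "fingers": 0.95}

```text
time: 25.0
position: [0.4973, -0.0452, 0.0532]
ee_rot: [169.9, 89.9, 179.2]
ft_force: [-3.0, 5.1, -4.5]
gripper_width: 0.01
```

jog_arm:
  deltas:
    - {"xyz": [0, 0, -0.07], "roll": 0, "fingers": 0.95}
    - {"xyz": [0, 0, 0], "roll": 0, "fingers": 0.95}

```text
time: 25.25
position: [0.4972, -0.0452, 0.0512]
ee_rot: [167.8, 89.9, 177.1]
ft_force: [-3.7, 4.0, -3.9]
gripper_width: 0.0098
```

jog_arm:
  deltas:
    - {"xyz": [0, 0, -0.07], "roll": 0, "fingers": 0.95}
    - {"xyz": [0, 0, 0], "roll": 0, "fingers": 0.95}

```text
time: 25.5
position: [0.4972, -0.0452, 0.0494]
ee_rot: [150.8, 89.9, 160.1]
ft_force: [-7.1, 4.3, 3.9]
gripper_width: 0.0101
```

jog_arm:
  deltas:
    - {"xyz": [0, 0, -0.07], "roll": 0, "fingers": 0.95}
    - {"xyz": [0, 0, 0], "roll": 0, "fingers": 0.95}

```text
time: 25.75
position: [0.4972, -0.0452, 0.0484]
ee_rot: [114.9, 89.9, 124.2]
ft_force: [-17.8, 5.5, 43.4]
gripper_width: 0.0099
```

```bash
python3 - <<'E'
from h import *
print(env.read_state()["ft_force"])
for n in("scene","top"):
  p,d=env.get_image(n);m,R,t=cam(n)
  v,u=np.mgrid[130:300,190:370];z=d[v,u]
  W=(np.stack([(u-m["cx"])/m["fx"]*z,(v-m["cy"])/m["fy"]*z,z],-1)-t)@R
  h=Ro.from_euler("z",-9.2,degrees=True).apply((W-[.63916,.0281,0]).reshape(-1,3))
  for x0 in(-105,60,):
    k=(abs(h[:,0]*1000-x0-10)<12)&(h[:,1]<.05)&(h[:,1]>-.15)&(h[:,2]>.08)&(h[:,2]<.14);print(n,x0,k.sum(),np.median(h[k,2]) if k.any() else None)
E
```

```text
[-17.76961089   5.48455924  43.44135561]
scene -105 311 0.11217902928056503
scene 60 308 0.1096627422587483
top -105 168 0.11064251443164277
top 60 494 0.10798505002291976
```

The lid top is at z≈0.110–0.112 front and back, so it is shut, with 43 N down at the tool. I'll unload, release, rise and go to the left of the bolt knob.

jog_arm:
  deltas:
    - {"xyz": [0, 0, 0.05], "roll": 0, "fingers": 0.9}
    - {"xyz": [0, 0, 0], "roll": 0, "fingers": 0.8}
    - {"xyz": [0, 0, 0], "roll": 0, "fingers": 0.7}
    - {"xyz": [0, 0, 0], "roll": 0, "fingers": 0.65}
    - {"xyz": [0, 0, 0], "roll": 0, "fingers": 0.65}
    - {"xyz": [0, 0, 0.5], "roll": 0, "fingers": 0.65}
    - {"xyz": [0, 0, 0.9], "roll": 0, "fingers": 0.65}
    - {"xyz": [0, 0, 0.9], "roll": 0, "fingers": 0.65}
    - {"xyz": [0, 0, 0.9], "roll": 0, "fingers": 0.65}
    - {"xyz": [0, 0, 0.9], "roll": 0, "fingers": 0.65}
    - {"xyz": [0, 0, 0.3], "roll": 0, "fingers": 0.8}

```text
time: 27.22
position: [0.4985, -0.0453, 0.1827]
ee_rot: [13.2, 89.9, 22.5]
ft_force: [-0.3, 0.4, -1.0]
gripper_width: 0.0172
```

jog_arm:
  deltas:
    - {"xyz": [0.49, 0.85, 0], "roll": 0, "fingers": 1}
    - {"xyz": [0.49, 0.85, 0], "roll": 0, "fingers": 1}
    - {"xyz": [0.49, 0.85, 0], "roll": 0, "fingers": 1}
    - {"xyz": [0.49, 0.85, 0], "roll": 0, "fingers": 1}
    - {"xyz": [0.49, 0.85, 0], "roll": 0, "fingers": 1}
    - {"xyz": [0.49, 0.85, 0], "roll": 0, "fingers": 1}
    - {"xyz": [0.49, 0.85, 0], "roll": 0, "fingers": 1}
    - {"xyz": [0.49, 0.85, 0], "roll": 0, "fingers": 1}
    - {"xyz": [0.49, 0.85, 0], "roll": 0, "fingers": 1}
    - {"xyz": [0, 0, 0], "roll": 0, "fingers": 1}

```text
time: 28.48
position: [0.6307, 0.1878, 0.1794]
ee_rot: [-155.8, 89.9, -146.3]
ft_force: [-0.2, -0.7, -0.8]
gripper_width: 0.0001
```

```bash
python3 - <<'E'
from h import *
st=env.read_state();print(st["position"],st["gripper_width"])
print(H((.63916,.0281,9.2),np.array([15,156,0])/1000))
p,d=env.get_image("scene");print("bolt",blobs(p,"blue",(300,200,370,260)),"exp",proj("scene",H((.63916,.0281,9.2),np.array([15,122,135])/1000)),proj("scene",H((.63916,.0281,9.2),np.array([15,92,135])/1000)))
E
```

```text
[0.63067146 0.18777194 0.1793901 ] 9.895597904079665e-05
[0.62902558 0.18449148 0.        ]
bolt [([333, 229, 6, 8, 35], [335.5, 232.7])] exp [336.01820554 232.28016668] [328.21900134 234.66215178]
```

jog_arm:
  deltas:
    - {"xyz": [0, 0, -0.75], "roll": 0, "fingers": 1}
    - {"xyz": [0, 0, -0.75], "roll": 0, "fingers": 1}
    - {"xyz": [0, 0, -0.75], "roll": 0, "fingers": 1}
    - {"xyz": [0, 0, -0.75], "roll": 0, "fingers": 1}
    - {"xyz": [0.027, -0.165, 0], "roll": 0, "fingers": 1}
    - {"xyz": [0.027, -0.165, 0], "roll": 0, "fingers": 1}
    - {"xyz": [0.027, -0.165, 0], "roll": 0, "fingers": 1}
    - {"xyz": [0.027, -0.165, 0], "roll": 0, "fingers": 1}
    - {"xyz": [0.027, -0.165, 0], "roll": 0, "fingers": 1}

```text
time: 29.65
position: [0.6345, 0.1596, 0.0911]
ee_rot: [41.2, 90.0, 50.6]
ft_force: [-0.5, 1.5, 1.1]
gripper_width: 0.0001
```

jog_arm:
  deltas:
    - {"xyz": [0.027, -0.165, 0], "roll": 0, "fingers": 1}
    - {"xyz": [0.027, -0.165, 0], "roll": 0, "fingers": 1}
    - {"xyz": [0.027, -0.165, 0], "roll": 0, "fingers": 1}
    - {"xyz": [0.02, -0.1, 0], "roll": 0, "fingers": 1}

```text
time: 30.15
position: [0.6372, 0.1412, 0.0907]
ee_rot: [-169.3, 90.0, -160.0]
ft_force: [-1.1, 1.3, 1.5]
gripper_width: 0.0001
```

jog_arm:
  deltas:
    - {"xyz": [0.015, -0.1, 0], "roll": 0, "fingers": 1}
    - {"xyz": [0, 0, 0], "roll": 0, "fingers": 1}

```text
time: 30.4
position: [0.6374, 0.1401, 0.0907]
ee_rot: [103.2, 89.9, 112.6]
ft_force: [-1.1, 6.7, 2.5]
gripper_width: -0.0003
```

jog_arm:
  deltas:
    - {"xyz": [0.01, -0.07, 0], "roll": 0, "fingers": 1}
    - {"xyz": [0, 0, 0], "roll": 0, "fingers": 1}

```text
time: 30.65
position: [0.6374, 0.14, 0.0907]
ee_rot: [97.7, 89.8, 107.2]
ft_force: [-4.3, 15.7, 2.4]
gripper_width: 0.0001
```

The bolt is against its end stop, with the tool at heater y 111 mm as expected for home. I'll back off and check.

jog_arm:
  deltas:
    - {"xyz": [-0.03, 0.3, 0], "roll": 0, "fingers": 1}
    - {"xyz": [-0.03, 0.3, 0.2], "roll": 0, "fingers": 1}
    - {"xyz": [0, 0.3, 0.9], "roll": 0, "fingers": 1}
    - {"xyz": [0, 0.3, 0.9], "roll": 0, "fingers": 1}
    - {"xyz": [-0.5, 0.5, 0.9], "roll": 0, "fingers": 1}
    - {"xyz": [-0.7, 0.7, 0.9], "roll": 0, "fingers": 1}
    - {"xyz": [-0.7, 0.7, 0.5], "roll": 0, "fingers": 1}
    - {"xyz": [-0.7, 0.7, 0], "roll": 0, "fingers": 1}
    - {"xyz": [-0.7, 0.7, 0], "roll": 0, "fingers": 1}
    - {"xyz": [0, 0, 0], "roll": 0, "fingers": 1}
    - {"xyz": [0, 0, 0], "roll": 0, "fingers": 1}

```text
time: 32.02
position: [0.5376, 0.2712, 0.22]
ee_rot: [-17.9, 90.0, -8.6]
ft_force: [-0.4, -0.7, 0.2]
gripper_width: -0.0001
```

```bash
python3 - <<'E'
from h import *
st=env.read_state();print(st["position"],st["ft_force"])
T=(.63916,.0281,9.2)
p,d=env.get_image("top");s,e=env.get_image("scene")
A=blobs(p,"blue",(200,130,260,240));B=blobs(s,"blue",(300,200,370,260));print("bolt",A,B,"exp home",proj("top",H(T,np.array([15,92,149])/1000)),proj("scene",H(T,np.array([15,92,135])/1000)))
for n,q,D in(("top",p,d),("scene",s,e)):
  m,R,t=cam(n);v,u=np.mgrid[130:300,190:370];z=D[v,u]
  W=(np.stack([(u-m["cx"])/m["fx"]*z,(v-m["cy"])/m["fy"]*z,z],-1)-t)@R
  h=Ro.from_euler("z",-9.2,degrees=True).apply((W-[.63916,.0281,0]).reshape(-1,3))
  k=(abs(h[:,0]+.095)<.012)&(h[:,1]<.05)&(h[:,1]>-.15)&(h[:,2]>.08)&(h[:,2]<.14);print(n,"lid front z",k.sum(),np.median(h[k,2]))
  k=(abs(h[:,0]+.065)<.025)&(abs(h[:,1]-.112)<.025)&(h[:,2]>.13)&(h[:,2]<.17)
  if k.sum()>5:
    w,V=np.linalg.eigh(np.cov(h[k,:2].T));print("knob bar deg rel",np.degrees(np.arctan2(V[1,1],V[0,1])),h[k].mean(0))
a=cv2.resize(p[130:280,130:430],(800,400));cv2.imwrite("pics/f.png",np.clip(a[:,:,::-1]*1.4,0,255).astype(np.uint8))
E
```

```text
[0.53759154 0.27121913 0.22003666] [-0.39357674 -0.68491092  0.20914498]
bolt [([233, 180, 5, 5, 21], [235.1, 182.2])] [([326, 231, 6, 8, 38], [328.5, 234.3])] exp home [235.04402785 182.06588825] [328.21900134 234.66215178]
top lid front z 508 0.11102933517093838
knob bar deg rel -178.30747433628318 [-0.06660093  0.11167464  0.1425657 ]
scene lid front z 293 0.11236068573676666
knob bar deg rel -178.25587414471087 [-0.06062668  0.10796     0.14105769]
```

View pics/f.png

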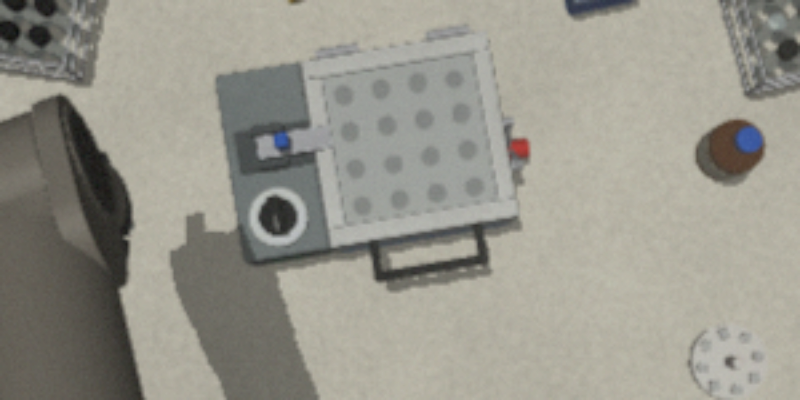

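The picture shows the lid shut, the bolt tongue over its edge at (315,138), and the knob bar along heater x at (278,215). The reagent and float are where they started, and the arm is clear. Handing in.

```bash
python3 - <<'E'
from station import env
print(env.job_done())
E
```

```text
the job is handed in; nothing more can be done
None
```

The heater is shut down and the job is handed in: knob off, stay broken, lid lowered in the grip, bolt home. The robot's clock read about 32 s of the 69 s allowed. The hand-in itself reports no verdict.

**Last checks**
- **Knob:** the bar reads within about 2° (0.03 rad) of the off direction, and turning torque jumped when it reached the stop.
- **Stay:** the pad had moved about 39 mm along the break direction, against the 20 mm needed, with the lid still up at about 57°.
- **Lid:** the top of its front edge measures 111–112 mm, matching the 112 mm expected when shut. It was held in the grip all the way down. Forces stayed at or below about 12 N on the way, with a brief 43 N press downwards as it met the rim.
- **Bolt:** the blue knob is within about 0.5 pixel of its home position in both views, and it stopped hard at the expected place.
- **Bystanders:** the reagent bottle and tube float look unmoved in the last picture. The jar was hidden under the arm there, so I did not check it at the end. The last picture that shows it was taken early, but the fingertips stayed well above its height whenever they were near it.
- **Robot:** it was clear of everything, with wrist force below 1 N.

**What disagreed**
- **Tool height:** the real fingertips sit about 38.5 mm above the reported tool point. My first try at the knob closed on nothing because of this. I found the offset from camera depth, fixed it by touching the knob's top (about 26 N), and used it for the rest of the job.
- **Knuckle approach:** the arm's interface could not lean the gripper, so I pushed the pad with one open finger from outside the lid's edge instead.

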